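# Take the porcelain egg out of its display case with the tongs

## Robot

A 6-joint arm with a two-finger parallel gripper is mounted at the origin on the work surface. World frame = base frame: x ahead of the robot, y to its left, z up, the work surface at z = 0. Lengths are in m, angles in rad, forces in N, time in s.
With the tool pointing down it reaches from about 0.35 to 0.975 m from the base axis. Payload 4.9 kg.
Tool frame: the origin (TCP) lies at the very end of the fingers, on their centre line; the grasp point (between the pads) lies 19 mm behind it (ctrl.grip_point_offset is the distance from the TCP to the grasp point, in m); z points along the fingers, y is the line along which they close (so a half turn about z gives the same grasp; the last joint's range is limited). The gripper opens to 85 mm and grips with 20 to 120 N. Pads are 22 mm wide; open, the fingers measure 114 mm over their backs; the gripper's body (76 mm by 85 mm) begins 54 mm behind the grasp point. The pads swing forward as they close: fully open they stand 13 mm farther back than shut.
Start: joints at [-1.429, 0.053, 1.613, -0, 1.476, -0.119], TCP at [0.161, -0.604, 0.198] pointing down, gripper open.
Joint ranges: [-3.01, 3.01], [-1.01, 2.22], [0.06, 2.58], [-1.02, 4.17], [0.09, 2.62], [-3.14, 3.14]. Speed limits (rad/s): [2.57, 2.57, 3.14, 3.14, 3.14, 3.14].

## Interface

Orientations are given as a rotation vector (axis times angle).
In Python, from station import ctrl gives the robot as it stands.
- The arm moves only by the tool send_rows, never from a script. Its argument "rows" is a list of rows, each a list of 3 entries, a list of its own where there are three numbers: the finger opening in cm, from 0 to 8.54, then the shift along the tool's x, y, z in cm, then the turn about the tool's z in degrees. A call has 1 to 10 rows; each row shifts and turns the commanded pose from where the row before left it, along the tool's axes as they then stand; what a row does not reach is not made up. A row lasts 1/8 s, in which the tool goes at most 62.5 mm and 10.7 degrees, less where a joint would pass 70% of its speed; a pose out of reach is approached as far as the arm can. A call with a gripper value outside its range is refused whole. The fingers move at their own pace and stop on an object; "newtons" is the grip in N (left out, the last holds). Time passes only in rows, so rows that do not move let the fingers close. It gives the time, the measured TCP pose, the force, the opening and the grip force at its end, in the units of the state.
- ctrl.get_obs(): the state, without advancing time (a new reading comes with each control period).
- ctrl.get_image(name): name is "scene" or "side" or "wrist"; returns a dict with "frame" (384x512x3 uint8, red, green, blue), "range_z" (384x512 float32, m along the optical axis (not along the pixel's ray), 0 where there is no reading), "fx", "fy", "cx", "cy" (pixels), "cam_to_world" (4x4, takes a point from camera to world coordinates). Camera axes: x right, y down, z forward; pixel columns grow to the right and rows downward; lengths in m; the calibration is good to about 2 mm. A picture is of the moment at which its call begins.
- ctrl.finish_job(): hands the job in; it is judged then, once.
The state is a dict: "t": time; "q": joint angles; "dq": joint speeds; "effort": joint torques, N m; "tool_pos": TCP position; "tool_rot": TCP orientation; "contact_force": force on the tool from outside, world axes, zero at the start; "wrist_torque": the same for the moment, N m; "opening": finger opening in m; "grip_force": force on a finger pad.
Only numpy, scipy, OpenCV 4.12 (cv2) and the standard library are available. Lean on these libraries where they do the work, as an engineer would, in place of code of your own. Each camera call takes 0.05 s, during which the arm holds its last target. There are 200 camera calls.

## Task

A customer at the flea-market stall wants to see the white porcelain egg: flip the cam lever on the display case all the way over and down so that the clear cover is free, then slide the cover fully open. Then pick up the tongs, close their jaws on the egg and lift it about 10 cm up out of its cup, and finish while still holding it up in the tongs. Never touch the egg with the gripper itself, and do not disturb the two bells, the shaker or the wooden hand stamp.

Things in the scene. Friction and masses are not known exactly. Their poses are not given: they have to be found in the camera images.
- case: Display case, fixed: wooden plinth 20 mm high, x -90 to 60, y -150 to 165 mm. Origin on the table; at yaw 0 case x points away from the robot, y to its left. A 10 mm end panel stands at y -145 (x -50 to 50, top at 120 mm). A steel egg cup (40 mm across, rim 52 mm above the table) is fixed at x 0, y -75. With the cover open, tongs lying along case x can come down on the egg.
- cover (a joint): Travel of the cover along +y of the case, m: 0 closed over the egg, 0.15 fully open (stop). A clear box with wooden edges, 90 (x) by 126 (y) mm, top 116 mm above the table, open below and at its -y end; closed it spans case y -135 to -9 mm. Friction 1.5 N plus 4 N s/m once the lever is free; until then blocked after about 11 mm.
- cover_knob (a point): Centre of the upright brass knob in the middle of the cover's top: 24 mm diameter, 24 mm tall, centre 134 mm above the table. It can be pinched, or pushed from the side.
- lever (a joint): Angle of the cam lever, rad. It turns about an axis along case y at case x -62 mm, 36 mm above the table. 0 locked: T-handle upright, nose in front of the cover. It flips over towards -x of the case, down to its stop at 1.55 (handle level, pointing along -x of the case, cover free). Stays where it is left; takes about 1.2 N at its bar. Starts at 0 to 0.15.
- lever_bar (a point): Middle of the free part of the lever's black cross bar: 12 mm diameter, 52 mm long, along case y, 70 mm from the axis: at angle q it is 36 + 70 cos q mm above the table and 70 sin q mm from the axis towards -x of the case. It lies at case y 40, clear of the closed cover (which ends at -9): a finger can push it from its +x side, then from above.
- lever_pivot (a point): On the lever's axis, at the same case y as lever_bar, 36 mm above the table.
- egg_center (a point): Centre of the white porcelain egg, 40 mm across, 52 mm tall, 50 to 100 g, standing loose in the egg cup, centre about 69 mm above the table. To be gripped at this height; the cup's rim is 17 mm below.
- tongs_grip (a point): Where to grip the steel tongs: midway between the two arms, half-way up; x points to the jaws, y across. They lie flat, arms on edge from 16 to 40 mm above the table, on a rest of two cross bars 60 mm before and behind this point, with room for fingers between. The arms' flat outer faces (80 mm long) are 53 mm apart when sprung open, 36 mm when the jaws hold the egg. Mass 115 g.
- tongs_jaws (a point): Midway between the two rubber-lipped jaws, 100 mm ahead of tongs_grip, same height. Jaws 16 mm high, 34 mm long, shallow V in plan; inside gap 78 mm (70 at the front lips) when free, 62 (53) mm when the arms are squeezed to 45 mm (enough to carry the tongs, 4 N), 92 mm wide outside when free. Squeezing the arms takes 2.6 N at first, 6 N at the egg's width; about half of any further grip reaches the egg.
- bell_big: Bystander: brass hand bell, 48 mm across, 70 mm tall; origin under its middle. Leave it alone.
- bell_small: Bystander: smaller brass bell, 38 mm across, 56 mm tall; origin under its middle. Leave it alone.
- shaker: Bystander: silvery salt shaker, 38 mm across, 73 mm tall; origin under its middle. Leave it alone.
- stamp: Bystander: wooden hand stamp, 44 mm across, 75 mm tall; origin under its middle. Leave it alone.

How it is judged:
By the outcome, as a careful person would: the job done as asked, in the order asked, and still so for the second after the job is handed in, while the arm keeps its last pose, push and grip.
It also fails if it takes over 72 s, if anything falls off the work surface, if the arm or the gripper's body presses on something with over 40 N, if the wrist force passes 120 N, or if a joint passes its speed limit or range.

## Working session

There is one attempt and no reset: what is moved stays moved. The work goes in short steps, Python scripts to look and compute and a tool call to move; the robot and the scene stay as the last step left them, time stands still between calls to the robot, and variables do not carry over. Pictures are saved under pics/ and viewed, at most 11 in all, crops included, and the job is handed in when it is done.

Besides the shell and the picture viewer there is one more tool, called after "Call:" as name([rows], argument=value, ...), one row to a line, values as JSON. send_rows: Moves the arm, as the interface text tells. Its arguments: {"type":"object","properties":{"rows":{"type":"array","items":{"type":"array"}},"newtons":{"type":"number"}},"required":["rows"]}

```bash
ls; mkdir -p pics; cat > h.py <<'E'
import numpy as np, cv2
from scipy.spatial.transform import Rotation as R
from station import ctrl
def world(im,u,v,z=None,Z=None):
    """pixel -> world; Z: intersect plane at world height, else depth"""
    d=np.array([(u-im['cx'])/im['fx'],(v-im['cy'])/im['fy'],1.])
    T=np.array(im['cam_to_world']); r=T[:3,:3]@d; o=T[:3,3]
    if Z is not None: return o+r*(Z-o[2])/r[2]
    return o+r*(im['range_z'][int(v),int(u)] if z is None else z)
def save(im,n): cv2.imwrite('pics/'+n+'.png',im['frame'][:,:,::-1])
def cloud(im):
    v,u=np.mgrid[:384,:512]; z=im['range_z']
    c=np.stack([(u-im['cx'])/im['fx']*z,(v-im['cy'])/im['fy']*z,z],-1)
    T=np.array(im['cam_to_world']); return c@T[:3,:3].T+T[:3,3]
def totool(p):
    """world point -> TCP-frame offset in cm"""
    o=ctrl.get_obs(); return R.from_rotvec(o['tool_rot']).inv().apply(np.array(p)-o['tool_pos'])*100
E
python3 - <<'E'
from h import *
a=ctrl.get_image('scene');b=ctrl.get_image('side')
cv2.imwrite('pics/a.png',np.vstack([a['frame'],b['frame']])[:,:,::-1][:, :]) 
save(a,'scene');save(b,'side')
np.savez('a.npz',**a);np.savez('b.npz',**b)
for i in(a,b): print(np.round(i['cam_to_world'],3),i['fx'],i['cx'],i['cy'])
o=ctrl.get_obs();print(o)
print(R.from_rotvec(o['tool_rot']).as_matrix().round(3))
E
```

```text
pics
[[ 0.873  0.288 -0.394  0.942]
 [ 0.488 -0.505  0.712 -0.658]
 [ 0.006 -0.814 -0.581  0.636]
 [ 0.     0.     0.     1.   ]] 382.0288623157565 257.4829886329721 188.77444805071013
[[-0.987 -0.096  0.126  0.439]
 [-0.158  0.648 -0.745  0.708]
 [-0.01  -0.755 -0.655  0.725]
 [ 0.     0.     0.     1.   ]] 366.38950635713184 258.02210562345425 188.20452529582082
{'t': 0.1, 'q': array([-1.42899606e+00,  5.32962394e-02,  1.61417178e+00, -1.65806047e-05,
        1.47595725e+00, -1.18944951e-01]), 'dq': array([-0.0027853 , -0.00127806, -0.00294482, -0.00090536, -0.00047256,
       -0.00014669]), 'effort': array([ 7.32420413e-04, -3.94904208e+01, -3.71364284e+01, -2.98830605e-05,
        3.95146708e-03, -6.06618968e-06]), 'tool_pos': array([ 0.16106574, -0.60324785,  0.19637364]), 'tool_rot': array([-3.11311452e+00, -4.08182605e-01,  5.87850522e-05]), 'contact_force': array([-0.24469806,  0.2526593 , -0.50553669]), 'wrist_torque': array([-0.01159241, -0.00594709,  0.01995683]), 'grip_force': 0.0, 'opening': 0.08566128118274777}
[[ 0.966  0.258 -0.   ]
 [ 0.258 -0.966  0.002]
 [ 0.    -0.002 -1.   ]]
```

View pics/scene.png

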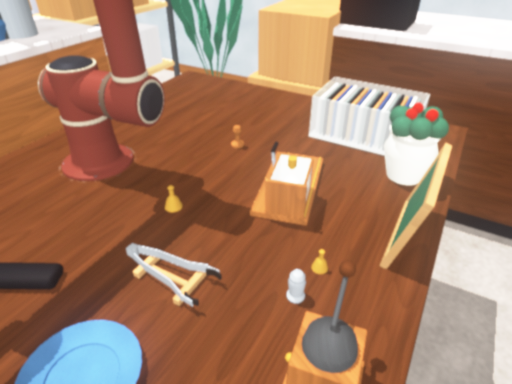

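View pics/side.png

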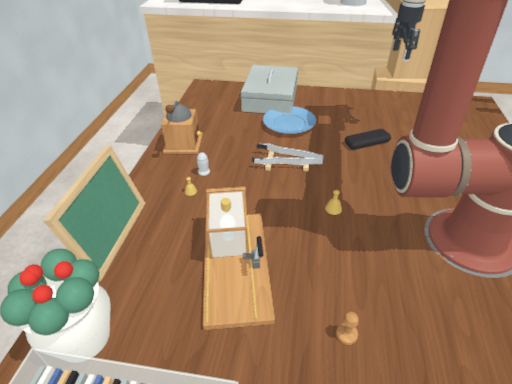

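The side view shows the case (plinth x 203-270, y 188-325), knob at (226,204), lever bar at (259,246), tongs from about (255,155) to (322,160), and a hand bell at (334,203). It also shows the stamp at (348,328), the small bell at (190,187) and the shaker at (203,163).

```bash
cat > m.py <<'E'
from h import *
a=dict(np.load('a.npz'));b=dict(np.load('b.npz'))
P=np.vstack([cloud(a).reshape(-1,3)[a['range_z'].ravel()>0],cloud(b).reshape(-1,3)[b['range_z'].ravel()>0]])
C=np.vstack([a['frame'].reshape(-1,3)[a['range_z'].ravel()>0],b['frame'].reshape(-1,3)[b['range_z'].ravel()>0]])
# top-down height/colour map, 2 mm px; x 0.1..0.9 up, y -0.6..0.4
S=500; o=np.argsort(P[:,2]); P=P[o];C=C[o]
m=(P[:,2]<.3)&(P[:,2]>-.01)&(P[:,0]>.1)&(P[:,0]<.95)&(P[:,1]>-.65)&(P[:,1]<.4); P=P[m];C=C[m]
r=((.95-P[:,0])*700).astype(int);c=((.4-P[:,1])*700).astype(int)
M=np.zeros((596,736,3),np.uint8);M[r,c]=C
cv2.imwrite('pics/top.png',M[:,:,::-1])
# plinth top
pl=P[(abs(P[:,2]-.02)<.004)&(P[:,0]>.3)]
# blob table above z=.008
H=np.zeros((596,736),np.uint8);k=P[:,2]>.010;H[r[k],c[k]]=255
H=cv2.morphologyEx(H,cv2.MORPH_CLOSE,np.ones((5,5)))
n,L,st,ce=cv2.connectedComponentsWithStats(H)
for i in range(1,n):
    if st[i,4]>60:
        cn=np.argwhere(L==i)[:,::-1].astype(np.float32);(x,y),wh,an=cv2.minAreaRect(cn)
        z=P[k][L[r[k],c[k]]==i][:,2].max()
        print(i,'x %.3f y %.3f'%(.95-y/700,.4-x/700),np.round(np.array(wh)/.7),round(an,1),'zmax %.3f'%z)
E
python3 m.py
```

```text
1 x 0.921 y 0.132 [ 59. 276.] 90.0 zmax 0.201
2 x 0.860 y 0.361 [ 77. 157.] 0.0 zmax 0.222
3 x 0.874 y -0.293 [121. 161.] 88.3 zmax 0.202
6 x 0.778 y -0.074 [33. 30.] 0.0 zmax 0.057
7 x 0.764 y -0.170 [35. 38.] 56.3 zmax 0.075
8 x 0.554 y -0.536 [200. 293.] 46.0 zmax 0.091
14 x 0.699 y -0.626 [56. 31.] 23.6 zmax 0.090
18 x 0.586 y 0.176 [151. 321.] 76.0 zmax 0.148
24 x 0.656 y -0.611 [46. 20.] 90.0 zmax 0.089
39 x 0.623 y -0.626 [18. 20.] 68.2 zmax 0.090
43 x 0.611 y -0.643 [16. 18.] 78.7 zmax 0.101
44 x 0.504 y -0.255 [103. 224.] 2.1 zmax 0.044
49 x 0.557 y -0.615 [89. 52.] 75.7 zmax 0.091
54 x 0.576 y -0.647 [ 6. 32.] 13.2 zmax 0.089
71 x 0.355 y -0.061 [40. 42.] 29.1 zmax 0.071
72 x 0.328 y 0.311 [44. 41.] 0.0 zmax 0.078
73 x 0.242 y -0.415 [158.  68.] 61.7 zmax 0.034
74 x 0.173 y 0.027 [163. 139.] 82.9 zmax 0.300
77 x 0.173 y -0.639 [26. 21.] 90.0 zmax 0.298
78 x 0.147 y -0.549 [26. 43.] 71.6 zmax 0.300
```

View pics/top.png

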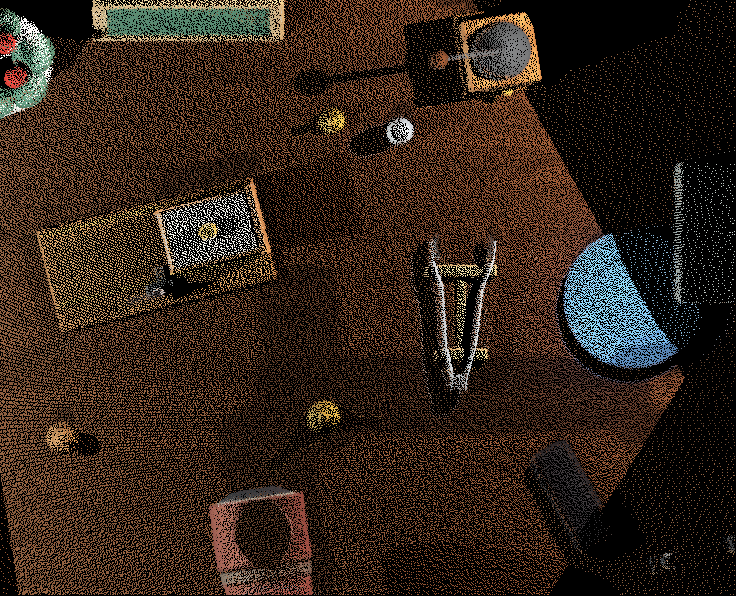

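The top-down map shows the case at 14° yaw, with the knob at (208,232) and the lever near (155-185,285). The tongs' jaws point to +x, near (463,245), with the hinge at (458,385). Next I'll refine the lever and tongs positions and get the offsets.

```bash
cat >> m.py <<'E'
print('----')
yaw=np.radians(14.0);ex=np.array([np.cos(yaw),np.sin(yaw),0]);ey=np.array([-np.sin(yaw),np.cos(yaw),0])
O=np.array([.586,.176,0])+.015*ex-.0075*ey
print('O',O.round(4))
Q=np.c_[(P-O)@ex,(P-O)@ey,P[:,2]]*1000
def box(m,*l):
    for i,(a_,b_) in enumerate(l): m=m&(Q[:,i]>a_)&(Q[:,i]<b_)
    return m
al=np.ones(len(Q),bool)
kn=box(al,(-30,30),(-100,-45),(125,160)); print('knob',Q[kn].min(0),Q[kn].max(0))
lv=box(al,(-160,-48),(-20,90),(28,130))
for s in range(30,125,10):
    q=Q[lv&(Q[:,2]>=s)&(Q[:,2]<s+10)]
    if len(q)>2: print(s,len(q),np.percentile(q,[3,97],axis=0).round().tolist(),q.mean(0).round())
pp=box(al,(-140,100),(-200,200),(15,25))
print('plinth',np.percentile(Q[pp],[1,99],axis=0).round(1))
t=(P[:,0]>.36)&(P[:,0]<.64)&(P[:,1]<-.17)&(P[:,1]>-.36)&(P[:,2]>.03)&(P[:,2]<.05)
T=P[t]
for x in np.arange(.38,.62,.02):
    y=T[(abs(T[:,0]-x)<.01)][:,1]
    if len(y): m_=np.median(y); l=y[y>m_];  print('%.2f'%x,len(y),'y %.4f %.4f'%(np.percentile(y,2),np.percentile(y,98)),'mid %.4f'%((np.percentile(y,2)+np.percentile(y,98))/2))
print('tongs x',np.percentile(T[:,0],[.5,99.5]))
for n_,p in dict(knob=O-.072*ey,bar=O-.062*ex+.04*ey,egg=O-.075*ey).items(): print(n_,p.round(4),totool(p+[0,0,.1]).round(2))
E
python3 m.py | sed -n '/----/,$p'
```

```text
----
O [0.6024 0.1724 0.    ]
knob [-12.98058729 -85.19199282 125.38454645] [ 10.65922954 -57.40628094 148.48374488]
30 43 [[-72.0, -2.0, 31.0], [-50.0, 35.0, 40.0]] [-60.  25.  36.]
40 68 [[-70.0, -4.0, 40.0], [-50.0, 35.0, 49.0]] [-60.  19.  43.]
50 13 [[-68.0, 14.0, 52.0], [-61.0, 26.0, 60.0]] [-64.  22.  55.]
60 10 [[-67.0, 13.0, 61.0], [-63.0, 25.0, 68.0]] [-65.  20.  65.]
70 21 [[-71.0, 11.0, 71.0], [-63.0, 25.0, 79.0]] [-66.  18.  75.]
80 18 [[-71.0, 11.0, 81.0], [-64.0, 26.0, 90.0]] [-67.  17.  85.]
90 9 [[-71.0, 11.0, 92.0], [-65.0, 16.0, 100.0]] [-68.  14.  95.]
100 118 [[-76.0, 13.0, 101.0], [-65.0, 64.0, 110.0]] [-71.  39. 107.]
110 45 [[-75.0, 11.0, 110.0], [-67.0, 61.0, 113.0]] [-71.  37. 111.]
plinth [[ -89.4 -149.4   15.5]
 [  58.4  165.1   23.8]]
0.40 93 y -0.2669 -0.2440 mid -0.2554
0.42 118 y -0.2718 -0.2401 mid -0.2559
0.44 91 y -0.2782 -0.2351 mid -0.2566
0.46 87 y -0.2819 -0.2321 mid -0.2570
0.48 90 y -0.2848 -0.2318 mid -0.2583
0.50 87 y -0.2864 -0.2296 mid -0.2580
0.52 88 y -0.2890 -0.2273 mid -0.2582
0.54 95 y -0.2941 -0.2255 mid -0.2598
0.56 96 y -0.3020 -0.2188 mid -0.2604
0.58 127 y -0.3066 -0.2154 mid -0.2610
0.60 119 y -0.3081 -0.2151 mid -0.2616
tongs x [0.39392731 0.61421698]
knob [0.6198 0.1025 0.    ] [ 62.51 -56.34   9.75]
bar [0.5325 0.1962 0.    ] [ 56.5  -67.64   9.77]
egg [0.6205 0.0996 0.    ] [ 62.51 -56.04   9.75]
```

Call:
send_rows([
  [0,[3.7,-4.25,0],0],
  [0,[3.7,-4.25,0],0],
  [0,[3.7,-4.25,0],0],
  [0,[3.7,-4.25,0],0],
  [0,[3.7,-4.25,0],0],
  [0,[3.7,-4.25,0],0],
  [0,[3.7,-4.25,0],0],
  [0,[3.7,-4.25,0],0],
  [0,[3.7,-4.25,0],0],
  [0,[3.7,-4.25,0],0],
])

```text
t: 1.35
tool_pos: [0.4093, -0.096, 0.1973]
tool_rot: [3.115, 0.408, 0.0]
contact_force: [0.6, -1.1, 0.2]
opening: 0.0001
grip_force: 0.0
```

Call:
send_rows([
  [0,[3.7,-4.25,0],0],
  [0,[3.7,-4.25,0],0],
  [0,[3.7,-4.25,0],0],
  [0,[3.7,-4.25,0],0],
  [0,[3.7,-4.25,0],0],
  [0,[3.7,-4.25,0],1],
  [0,[0,0,0],0],
  [0,[0,0,0],0],
])

```text
t: 2.35
tool_pos: [0.5573, 0.2057, 0.1967]
tool_rot: [3.118, 0.382, -0.002]
contact_force: [0.1, -0.4, -0.6]
opening: 0.0
grip_force: 0.0
```

```bash
cat >> h.py <<'E'
yaw=np.radians(14.0);ex=np.array([np.cos(yaw),np.sin(yaw),0]);ey=np.array([-np.sin(yaw),np.cos(yaw),0]);O=np.array([.6024,.1724,0])
def case():
    o=ctrl.get_obs(); d=o['tool_pos']-O; m=R.from_rotvec(o['tool_rot']).as_matrix()
    print('t %.2f'%o['t'],'TCP in case mm',(np.array([d@ex,d@ey,d[2]])*1000).round(1),'yaw %.2f'%np.degrees(np.arctan2(m[1,0],m[0,0])),'F',o['contact_force'].round(1),'op %.4f'%o['opening'],o['grip_force'])
E
python3 -c "from h import *;case()"
```

```text
t 2.35 TCP in case mm [-35.7  43.2 196.7] yaw 13.97 F [ 0.1 -0.4 -0.6] op 0.0000 0.0
```

Call:
send_rows([
  [0,[0,0,4.0],0],
  [0,[0,0,4.0],0],
  [0,[0,0,3.6],0],
  [0,[-1.2,0,0],0],
  [0,[-1.2,0,0],0],
  [0,[-1.0,0,0.2],0],
  [0,[-1.0,0,0.4],0],
  [0,[-1.0,0,0.5],0],
  [0,[-1.0,0,0.5],0],
  [0,[0,0,0],0],
])

```text
t: 3.6
tool_pos: [0.4972, 0.1911, 0.0716]
tool_rot: [-3.118, -0.382, -0.007]
contact_force: [-10.4, -2.5, 23.7]
opening: -0.0004
grip_force: 12.6
```

```bash
python3 -c "
from h import *;case()
im=ctrl.get_image('side');cv2.imwrite('pics/l1.png',cv2.resize(im['frame'][150:340,150:400,::-1],None,fx=3,fy=3))"
```

```text
t 3.60 TCP in case mm [-97.5  43.6  71.6] yaw 13.97 F [-10.4  -2.5  23.7] op -0.0004 12.555712759494781
```

View pics/l1.png

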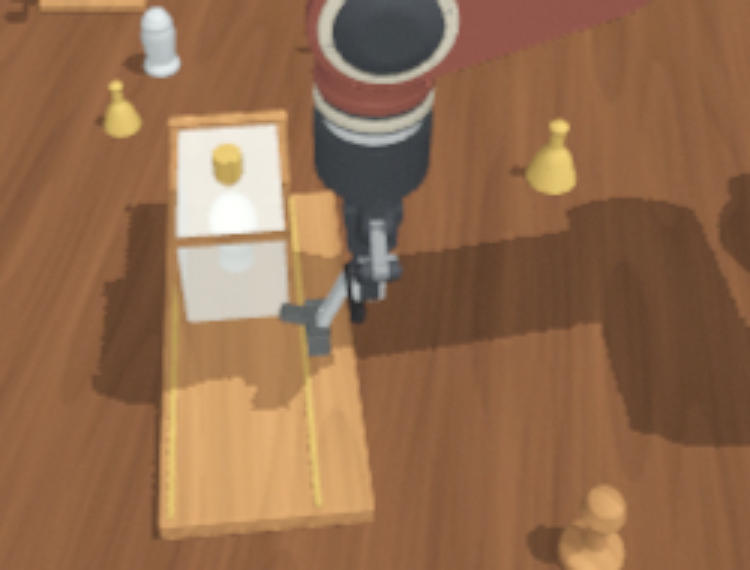

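Lever at about 50°, with the tip bearing on the bar. I'll lift, go over it and press down along the arc.

Call:
send_rows([
  [0,[0,0,-2.0],0],
  [0,[0,0,-2.5],0],
  [0,[-2.2,0,0],0],
  [0,[0,0,2.0],0],
  [0,[-0.5,0,1.2],0],
  [0,[-0.5,0,1.2],0],
  [0,[-0.2,0,1.2],0],
  [0,[-0.2,0,1.2],0],
  [0,[0,0,0.6],0],
  [0,[0,0,0.2],0],
])

```text
t: 4.9
tool_pos: [0.4607, 0.1817, 0.0341]
tool_rot: [3.118, 0.381, -0.001]
contact_force: [-0.2, 0.4, 0.3]
opening: 0.0
grip_force: 0.0
```

```bash
python3 -c "from h import *;case()"
```

```text
t 4.90 TCP in case mm [-135.3   43.3   34.1] yaw 13.94 F [-0.2  0.4  0.3] op 0.0000 0.0
```

```bash
python3 -c "
from h import *
im=ctrl.get_image('side');c=cloud(im)
d=c-O;Q=np.stack([d@ex,d@ey,c[...,2]],-1)*1000
m=(Q[...,0]>-160)&(Q[...,0]<-50)&(Q[...,1]>-10)&(Q[...,1]<80)&(Q[...,2]>26)&(Q[...,2]<125)
q=Q[m]
for y0 in range(5,75,10):
    s=q[(q[:,1]>=y0)&(q[:,1]<y0+10)]
    if len(s): print(y0,len(s),np.percentile(s,[5,95],axis=0).round().tolist())
cv2.imwrite('pics/l2.png',cv2.resize(im['frame'][200:300,200:330,::-1],None,fx=5,fy=5))"
```

```text
5 33 [[-88.0, 6.0, 39.0], [-51.0, 15.0, 105.0]]
15 98 [[-92.0, 16.0, 40.0], [-56.0, 25.0, 105.0]]
25 94 [[-92.0, 25.0, 28.0], [-56.0, 34.0, 105.0]]
35 29 [[-125.0, 36.0, 74.0], [-84.0, 44.0, 106.0]]
45 48 [[-146.0, 46.0, 71.0], [-86.0, 55.0, 117.0]]
55 74 [[-141.0, 56.0, 77.0], [-85.0, 64.0, 120.0]]
65 10 [[-124.0, 65.0, 98.0], [-88.0, 73.0, 121.0]]
```

View pics/l2.png

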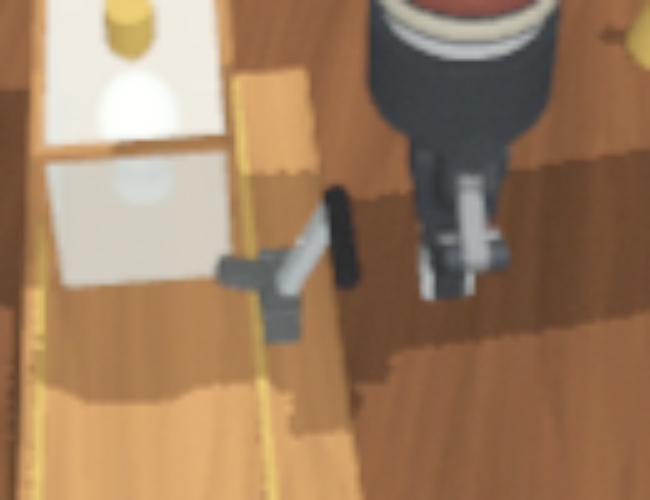

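The lever is back at about 0.4 rad, so the lift dragged it up. I'll redo the push and back off before lifting.

Call:
send_rows([
  [0,[0,0,-4],0],
  [0,[0,0,-4],0],
  [0,[0,0,-4],0],
  [0,[4.5,0,0],0],
  [0,[4.0,0,0],0],
  [0,[0,0,3.6],0],
  [0,[0,0,3.6],0],
  [0,[0,0,0],0],
])

```text
t: 5.95
tool_pos: [0.5408, 0.2016, 0.0793]
tool_rot: [3.118, 0.381, -0.011]
contact_force: [0.2, -0.1, 0.5]
opening: -0.0
grip_force: 0.0
```

Call:
send_rows([
  [0,[-1.2,0,0],0],
  [0,[-1.0,0,0.1],0],
  [0,[-0.8,0,0.3],0],
  [0,[-0.8,0,0.4],0],
  [0,[-0.8,0,0.4],0],
  [0,[-0.6,0,0.4],0],
  [0,[0,0,0],0],
])

```text
t: 6.82
tool_pos: [0.4917, 0.1895, 0.0674]
tool_rot: [3.118, 0.382, -0.003]
contact_force: [-5.2, -1.1, 8.7]
opening: 0.0001
grip_force: 4.1
```

```bash
python3 -c "from h import *;case()"
```

```text
t 6.83 TCP in case mm [-103.3   43.4   67.4] yaw 13.95 F [-5.2 -1.1  8.7] op 0.0001 4.082579612731934
```

Call:
send_rows([
  [0,[1.5,0,0],0],
  [0,[1.0,0,0],0],
  [0,[0,0,-4],0],
  [0,[0,0,-4],0],
  [0,[0,0,0],0],
])

```text
t: 7.45
tool_pos: [0.5195, 0.1963, 0.1507]
tool_rot: [-3.118, -0.381, -0.012]
contact_force: [-0.1, 0.4, 0.3]
opening: 0.0002
grip_force: 0.0
```

```bash
cat >> h.py <<'E'
def lever():
    im=ctrl.get_image('side');c=cloud(im);d=c-O;Q=np.stack([d@ex,d@ey,c[...,2]],-1)*1000
    dark=im['frame'].max(-1)<75
    m=(Q[...,0]>-150)&(Q[...,0]<-50)&(Q[...,1]>5)&(Q[...,1]<70)&(Q[...,2]>26)&(Q[...,2]<115)
    rr=np.hypot(Q[...,0]+62,Q[...,2]-36);m&=(rr>62)&(rr<78)&dark
    q=Q[m];print('bar',len(q),np.median(q,0).round(),'angle',np.median(np.arctan2(-q[:,0]-62,q[:,2]-36)).round(2),q[:,1].min(),q[:,1].max())
E
python3 -c "from h import *;case();lever()"
```

```text
t 7.45 TCP in case mm [-74.7  43.2 150.7] yaw 13.95 F [-0.1  0.4  0.3] op 0.0002 0.0
bar 76 [-68.  41. 109.] angle 0.09 15.33932318850433 64.80035487157171
```

Call:
send_rows([
  [0,[3,0,0],0],
  [0,[0,0,2.6],0],
  [0,[0,0,2.6],0],
  [0,[-1.5,0,0.1],0],
  [0,[-1.3,0,0.4],0],
  [0,[-1.2,0,0.3],0],
  [0,[-1.1,0,0.5],0],
  [0,[-0.9,0,0.6],0],
  [0,[-0.8,0,0.9],0],
  [0,[-0.7,0,0.7],0],
])

```text
t: 8.75
tool_pos: [0.4726, 0.1847, 0.0587]
tool_rot: [3.118, 0.381, -0.001]
contact_force: [-0.3, 0.1, -0.2]
opening: 0.0002
grip_force: 0.0
```

Call:
send_rows([
  [0,[-0.6,0,0.8],0],
  [0,[-0.5,0,0.8],0],
  [0,[-0.2,0,0.6],0],
  [0,[0,0,0],0],
])

```text
t: 9.25
tool_pos: [0.4603, 0.1816, 0.0368]
tool_rot: [3.118, 0.381, -0.002]
contact_force: [-0.5, -0.4, -0.1]
opening: -0.0003
grip_force: 0.0
```

```bash
python3 -c "from h import *;case();lever()"
```

```text
t 9.25 TCP in case mm [-135.7   43.3   36.8] yaw 13.94 F [-0.5 -0.4 -0.1] op -0.0003 0.0
bar 77 [-68.  42. 109.] angle 0.09 15.22911743694192 66.50315065014412
```

Call:
send_rows([
  [0,[0,0,-4],0],
  [0,[0,0,-4],0],
  [0,[0,0,-4],0],
  [0,[4.5,0,0],0],
  [0,[4.5,0,0],0],
  [0,[0,0,3.3],0],
  [0,[0,0,3.3],0],
  [0,[-0.8,0,0],0],
  [0,[-0.8,0,0],0],
  [0,[-0.8,0,0],0],
])

```text
t: 10.55
tool_pos: [0.5255, 0.1978, 0.0938]
tool_rot: [-3.118, -0.381, -0.006]
contact_force: [-0.7, 0.3, -0.2]
opening: 0.0
grip_force: 0.0
```

```bash
python3 -c "
from h import *;case();lever()
im=ctrl.get_image('side');cv2.imwrite('pics/l3.png',cv2.resize(im['frame'][170:300,190:330,::-1],None,fx=4,fy=4))"
```

```text
t 10.55 TCP in case mm [-68.5  43.3  93.8] yaw 13.95 F [-0.7  0.3 -0.2] op 0.0000 0.0
bar 44 [-68.  54. 109.] angle 0.08 36.1055214819914 64.22473485485236
```

View pics/l3.png

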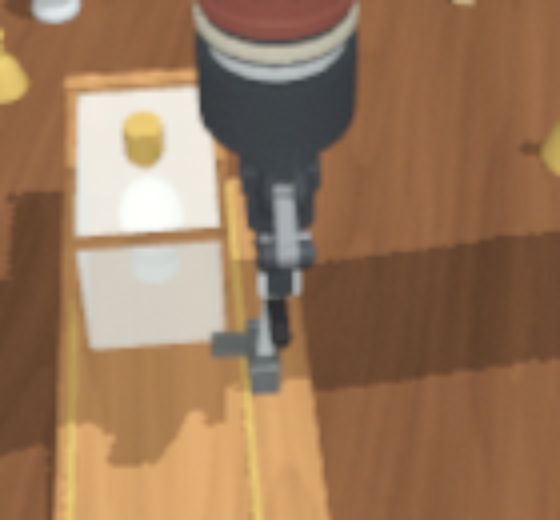

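The fingertip ends just above the black bar, around (280,300), although the TCP reads below the bar's top. I'll measure where the real tip is.

```bash
python3 -c "
from h import *
print('gpo',ctrl.grip_point_offset,ctrl.get_obs()['tool_pos'])
for n in('side','scene'):
    im=ctrl.get_image(n);c=cloud(im);d=c-O;Q=np.stack([d@ex,d@ey,c[...,2]],-1)*1000
    m=(im['range_z']>0)&(abs(Q[...,0]+68)<45)&(abs(Q[...,1]-43)<45)&(Q[...,2]>90)&(Q[...,2]<200)
    q=Q[m]
    for z in range(90,200,6):
        s=q[(q[:,2]>=z)&(q[:,2]<z+6)]
        if len(s): print(n,z,len(s),np.percentile(s[:,:2],[3,97],axis=0).round().tolist())
"
```

```text
gpo 0.0187 [0.52489889 0.19772232 0.09321986]
side 96 3 [[-76.0, 40.0], [-69.0, 65.0]]
side 102 23 [[-75.0, 41.0], [-64.0, 65.0]]
side 108 40 [[-74.0, 39.0], [-65.0, 65.0]]
side 120 1 [[-75.0, 51.0], [-75.0, 51.0]]
side 126 7 [[-79.0, 49.0], [-60.0, 51.0]]
side 132 16 [[-79.0, 39.0], [-59.0, 58.0]]
side 138 19 [[-79.0, 50.0], [-61.0, 59.0]]
side 144 15 [[-76.0, 46.0], [-59.0, 59.0]]
side 150 9 [[-76.0, 56.0], [-64.0, 59.0]]
side 168 4 [[-58.0, 53.0], [-56.0, 59.0]]
side 174 6 [[-67.0, 49.0], [-57.0, 72.0]]
side 180 5 [[-62.0, 59.0], [-58.0, 85.0]]
side 186 19 [[-86.0, 51.0], [-56.0, 62.0]]
side 192 26 [[-85.0, 51.0], [-54.0, 63.0]]
side 198 7 [[-86.0, 61.0], [-54.0, 62.0]]
scene 90 4 [[-68.0, 11.0], [-64.0, 21.0]]
scene 96 8 [[-71.0, 9.0], [-64.0, 23.0]]
scene 102 10 [[-74.0, 11.0], [-64.0, 30.0]]
scene 108 42 [[-74.0, 12.0], [-64.0, 62.0]]
scene 126 9 [[-77.0, 37.0], [-62.0, 41.0]]
scene 132 13 [[-78.0, 32.0], [-58.0, 47.0]]
scene 138 17 [[-79.0, 30.0], [-58.0, 50.0]]
scene 144 16 [[-78.0, 29.0], [-58.0, 50.0]]
scene 150 17 [[-79.0, 29.0], [-59.0, 45.0]]
scene 156 19 [[-79.0, 28.0], [-58.0, 46.0]]
scene 162 8 [[-75.0, 29.0], [-58.0, 43.0]]
scene 168 5 [[-58.0, 31.0], [-56.0, 54.0]]
scene 174 22 [[-77.0, 11.0], [-56.0, 69.0]]
scene 180 21 [[-79.0, 7.0], [-56.0, 68.0]]
scene 186 14 [[-80.0, 1.0], [-57.0, 31.0]]
scene 192 21 [[-75.0, -1.0], [-52.0, 52.0]]
scene 198 4 [[-69.0, -1.0], [-55.0, 27.0]]
```

```bash
python3 -c "
from h import *
im=ctrl.get_image('wrist');c=cloud(im);d=c-O;Q=np.stack([d@ex,d@ey,c[...,2]],-1)*1000
z=Q[...,2][im['range_z']>0];h,e=np.histogram(z,np.arange(-60,220,5));print([(int(a),int(b)) for a,b in zip(e,h) if b>300])
print('cam',np.array(im['cam_to_world']).round(3))
save(im,'w1')
o=ctrl.get_obs();print(o['q'])
m=(abs(Q[...,0]+68)<20)&(abs(Q[...,1]-43)<22)&(Q[...,2]>85);q=Q[m]
for z0 in range(85,200,6):
    s=q[(q[:,2]>=z0)&(q[:,2]<z0+6)]
    if len(s): print(z0,len(s),np.percentile(s[:,:2],[3,97],axis=0).round().tolist())
"
```

```text
[(-5, 23787), (0, 54453), (15, 13748), (20, 25209), (35, 326), (40, 1200), (45, 427), (60, 321), (65, 362), (70, 375), (75, 392), (80, 443), (85, 478), (90, 515), (95, 563), (100, 545), (105, 794), (110, 2115), (115, 27589), (125, 391), (130, 530), (135, 675), (140, 686), (145, 402), (150, 324), (155, 301), (160, 557), (170, 1176), (175, 1794), (180, 3796), (185, 2191), (190, 2514), (195, 4244), (200, 5278), (205, 5327), (210, 6479)]
cam [[ 0.241 -0.928 -0.283  0.597]
 [-0.97  -0.231 -0.07   0.216]
 [-0.     0.292 -0.957  0.27 ]
 [ 0.     0.     0.     1.   ]]
[ 2.27402437e-01 -1.12954461e-02  1.85867627e+00  3.65887661e-05
  1.29246374e+00  1.55487567e+00]
85 28 [[-70.0, 21.0], [-64.0, 24.0]]
91 22 [[-67.0, 21.0], [-64.0, 24.0]]
97 16 [[-66.0, 21.0], [-65.0, 23.0]]
103 299 [[-75.0, 22.0], [-64.0, 62.0]]
109 842 [[-73.0, 22.0], [-64.0, 62.0]]
127 38 [[-62.0, 37.0], [-58.0, 51.0]]
133 257 [[-63.0, 32.0], [-58.0, 56.0]]
139 317 [[-63.0, 31.0], [-58.0, 56.0]]
145 376 [[-63.0, 31.0], [-58.0, 56.0]]
151 405 [[-63.0, 31.0], [-58.0, 56.0]]
157 270 [[-63.0, 32.0], [-58.0, 56.0]]
163 636 [[-79.0, 32.0], [-57.0, 55.0]]
169 1135 [[-76.0, 24.0], [-56.0, 63.0]]
175 1364 [[-77.0, 22.0], [-57.0, 64.0]]
181 965 [[-69.0, 21.0], [-57.0, 65.0]]
187 298 [[-67.0, 29.0], [-52.0, 59.0]]
193 1248 [[-62.0, 28.0], [-52.0, 59.0]]
199 1799 [[-60.0, 28.0], [-52.0, 59.0]]
```

View pics/w1.png

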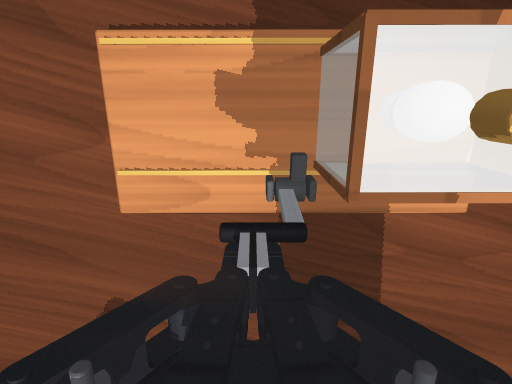

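The real fingertip sits about 32 mm short of the reported TCP: the tip is at z≈126 mm and the TCP reads 94. I'll compensate for that in every later move, starting with the lever arc again.

Call:
send_rows([
  [0,[2.7,0,0],0],
  [0,[0,0,3.3],0],
  [0,[-1.8,0,0],0],
  [0,[-1.3,0,0.2],0],
  [0,[-1.2,0,0.3],0],
  [0,[-1.1,0,0.4],0],
  [0,[-0.9,0,0.6],0],
  [0,[0,0,0],0],
])

```text
t: 11.8
tool_pos: [0.4884, 0.1886, 0.0428]
tool_rot: [3.118, 0.381, -0.004]
contact_force: [-0.2, 0.3, 0.5]
opening: 0.0003
grip_force: 0.0
```

```bash
python3 -c "from h import *;case();lever()"
```

```text
t 11.80 TCP in case mm [-106.7   43.3   42.8] yaw 13.95 F [-0.2  0.3  0.5] op 0.0003 0.0
bar 55 [-120.   58.   78.] angle 0.96 40.257016740717276 64.97403071756804
```

Call:
send_rows([
  [0,[-0.7,0,0.3],0],
  [0,[-0.8,0,0.5],0],
  [0,[-0.6,0,0.7],0],
  [0,[-0.4,0,0.8],0],
  [0,[-0.2,0,0.8],0],
  [0,[0,0,0.4],0],
  [0,[0,0,0],0],
])

```text
t: 12.72
tool_pos: [0.4628, 0.1823, 0.009]
tool_rot: [3.118, 0.381, -0.005]
contact_force: [-4.6, -0.9, 8.1]
opening: -0.0001
grip_force: 4.4
```

```bash
python3 -c "from h import *;case();lever()"
```

```text
t 12.72 TCP in case mm [-133.1   43.4    9. ] yaw 13.95 F [-4.6 -0.9  8.1] op -0.0001 4.3942878395318985
bar 47 [-131.   58.   42.] angle 1.49 52.37194993256607 65.66165725349006
```

Call:
send_rows([
  [0,[0,0,0.3],0],
  [0,[0,0,0],0],
  [0,[0,0,-3],0],
  [0,[0,0,-4.5],0],
  [0,[0,0,-5.4],0],
  [5,[4.4,3.8,0],0],
  [5,[4.4,3.8,0],0],
  [5,[4.5,3.9,0],0],
  [5,[0,0,0],0],
  [5,[0,0,0],0],
])

```text
t: 14.02
tool_pos: [0.6198, 0.1029, 0.1334]
tool_rot: [-3.118, -0.381, 0.004]
contact_force: [-0.5, -0.1, -0.4]
opening: 0.0501
grip_force: 0.0
```

```bash
python3 -c "
from h import *;case();lever()
im=ctrl.get_image('wrist');c=cloud(im);d=c-O;Q=np.stack([d@ex,d@ey,c[...,2]],-1)*1000
m=(im['range_z']>0)&(abs(Q[...,0])<25)&(abs(Q[...,1]+72)<25)&(Q[...,2]>125)&(Q[...,2]<150)
print('knob',Q[m].min(0),Q[m].max(0))
o=ctrl.get_obs()
tip=(im['range_z']>0)&(abs(Q[...,0])<30)&(abs(Q[...,1]+72)<70)&(Q[...,2]>150)&(Q[...,2]<200)
print(Q[tip][:,2].min()if tip.any() else None)
"
```

```text
t 14.03 TCP in case mm [  0.  -71.6 133.4] yaw 13.92 F [-0.5 -0.1 -0.4] op 0.0501 0.0
bar 66 [-131.   43.   41.] angle 1.5 14.296452815200217 64.87553050778386
knob [-12.09686679 -84.26910633 125.13517822] [ 11.47145627 -60.51085057 148.76436008]
170.3712541939385
```

Call:
send_rows([
  [5,[0,0,2.4],0],
  [5,[0,0,2.2],0],
  [5,[0,0,0],0],
  [2,[0,0,0],0],
  [2,[0,0,0],0],
  [2,[0,0,0],0],
], newtons=25)

```text
t: 14.88
tool_pos: [0.621, 0.1029, 0.0898]
tool_rot: [3.118, 0.381, 0.002]
contact_force: [-1.6, 0.3, 3.0]
opening: 0.0228
grip_force: 25.2
```

```bash
python3 -c "from h import *;case()"
```

```text
t 14.88 TCP in case mm [  1.3 -71.9  89.8] yaw 13.94 F [-1.6  0.3  3. ] op 0.0228 25.20679861307144
```

Knob gripped. Sliding the cover +y by 15 cm, which is tool -y.

Call:
send_rows([
  [2,[0,-1,0],0],
  [2,[0,-1.5,0],0],
  [2,[0,-2,0],0],
  [2,[0,-2,0],0],
  [2,[0,-2,0],0],
  [2,[0,-2,0],0],
  [2,[0,-2,0],0],
  [2,[0,-1.5,0],0],
  [2,[0,-1.2,0],0],
  [2,[0,0,0],0],
])

```text
t: 16.12
tool_pos: [0.5849, 0.2475, 0.0897]
tool_rot: [3.11, 0.382, 0.003]
contact_force: [1.7, -13.8, 6.1]
opening: 0.0233
grip_force: 26.1
```

```bash
python3 -c "from h import *;case()"
```

```text
t 16.12 TCP in case mm [ 1.2 77.1 89.7] yaw 14.00 F [  1.7 -13.8   6.1] op 0.0233 26.09957903623581
```

Call:
send_rows([
  [5,[0,0.2,0],0],
  [5,[0,0,0],0],
  [5,[0,0,-4],0],
  [8,[0,0,-4],0],
  [8,[-2.3,5.2,0],0],
  [8,[-2.3,5.2,0],0],
  [8,[-2.3,5.2,0],0],
  [8,[-2.3,5.2,0],0],
  [8,[-2.3,5.2,0],0],
  [8,[-2.3,5.2,0],0],
])

```text
t: 17.38
tool_pos: [0.5251, -0.0884, 0.1683]
tool_rot: [-3.118, -0.383, -0.001]
contact_force: [0.7, 0.1, 0.5]
opening: 0.0801
grip_force: 0.0
```

Call:
send_rows([
  [8,[-2.3,5.2,0],0],
  [8,[-2.3,5.2,0],0],
  [8,[-2.1,5.4,0],0],
  [8,[0,0,0],8],
  [8,[0,0,0],7.8],
  [8,[0,0,0],0],
])

```text
t: 18.12
tool_pos: [0.4987, -0.2566, 0.1681]
tool_rot: [-3.14, 0.048, 0.0]
contact_force: [-0.4, -0.1, 0.2]
opening: 0.0799
grip_force: 0.0
```

```bash
python3 -c "
from h import *;case();o=ctrl.get_obs();print(o['tool_pos'])
s=ctrl.get_image('side');im=ctrl.get_image('wrist');save(im,'w2')
c=cloud(s);d=c-O;Q=np.stack([d@ex,d@ey,c[...,2]],-1)*1000
m=(abs(Q[...,0])<30)&(Q[...,1]>0)&(Q[...,1]<170)&(Q[...,2]>125)&(Q[...,2]<160);print('knob now',Q[m].min(0),Q[m].max(0))
m=(abs(Q[...,0])<30)&(abs(Q[...,1]+75)<30)&(Q[...,2]>80)&(Q[...,2]<110);q=Q[m];print('egg top',q[q[:,2]>88].mean(0),q.min(0),q.max(0))
p=cloud(im);ok=(im['range_z']>0)&(p[...,2]>.028)&(p[...,2]<.05)&(p[...,0]>.36)&(p[...,0]<.65)&(abs(p[...,1]+.258)<.07)
T=p[ok]
for x in np.arange(.40,.64,.02):
    y=T[abs(T[:,0]-x)<.01][:,1]
    if len(y)>5: a,b=np.percentile(y,[1,99]);print('%.2f'%x,len(y),'%.4f %.4f mid %.4f w %.4f'%(a,b,(a+b)/2,b-a))
print(T[:,0].min(),T[:,0].max())
r=(im['range_z']>0)&(abs(p[...,1]+.258)<.012)&(p[...,2]>.009)&(p[...,2]<.022)&(p[...,0]>.40)
h,e=np.histogram(p[r][:,0],np.arange(.4,.66,.005));print([(round(float(a),3),int(b)) for a,b in zip(e,h)if b>5])
"
```

```text
t 18.12 TCP in case mm [-204.4 -391.1  168.1] yaw -1.75 F [-0.4 -0.1  0.2] op 0.0799 0.0
[ 0.49872421 -0.25656696  0.1680971 ]
knob now [-12.81437488  68.02555817 125.40949219] [ 10.99455033  90.9579403  146.4800022 ]
egg top [ -1.66224153 -71.50681803  90.52093598] [-15.36891132 -82.103857    80.09370749] [ 14.2259382  -57.16610718  94.72202762]
0.40 243 -0.2667 -0.2467 mid -0.2567 w 0.0200
0.42 224 -0.2727 -0.2432 mid -0.2580 w 0.0295
0.44 138 -0.2785 -0.2384 mid -0.2585 w 0.0401
0.46 131 -0.2820 -0.2352 mid -0.2586 w 0.0468
0.48 134 -0.2842 -0.2339 mid -0.2590 w 0.0504
0.50 143 -0.2865 -0.2326 mid -0.2595 w 0.0539
0.52 148 -0.2895 -0.2316 mid -0.2606 w 0.0579
0.54 170 -0.2948 -0.2277 mid -0.2613 w 0.0671
0.56 190 -0.3024 -0.2216 mid -0.2620 w 0.0808
0.58 333 -0.3067 -0.2173 mid -0.2620 w 0.0894
0.60 369 -0.3082 -0.2169 mid -0.2626 w 0.0913
0.62 57 -0.3033 -0.2223 mid -0.2628 w 0.0810
0.3915460794700938 0.6150670492152653
[(0.41, 23), (0.435, 69), (0.44, 78), (0.445, 93), (0.45, 36), (0.55, 9), (0.555, 102), (0.56, 110), (0.565, 110)]
```

View pics/w2.png

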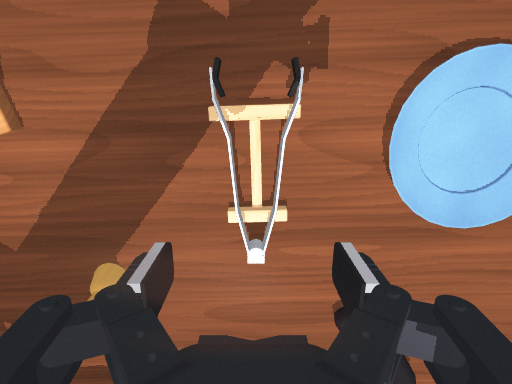

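Call:
send_rows([
  [8,[0.1,0.3,4],0],
  [8,[0,0,5],0],
  [8,[0,0,5],0],
  [8,[0,0,3],0],
  [8,[0,0,2.2],0],
  [8,[0,0,0],0],
  [6,[0,0,0],0],
], newtons=20)

```text
t: 19.1
tool_pos: [0.5004, -0.2604, -0.0224]
tool_rot: [3.14, -0.049, 0.002]
contact_force: [0.7, -0.3, -0.4]
opening: 0.0636
grip_force: 0.0
```

```bash
python3 -c "
from h import *;case();print(ctrl.get_obs()['tool_pos'])
s=ctrl.get_image('scene');cv2.imwrite('pics/t1.png',cv2.resize(s['frame'][170:330,80:280,::-1],None,fx=4,fy=3.75))"
```

```text
t 19.10 TCP in case mm [-203.7 -395.2  -22.4] yaw -1.80 F [ 0.7 -0.3 -0.4] op 0.0636 0.0
[ 0.50037835 -0.26038199 -0.02237128]
```

View pics/t1.png

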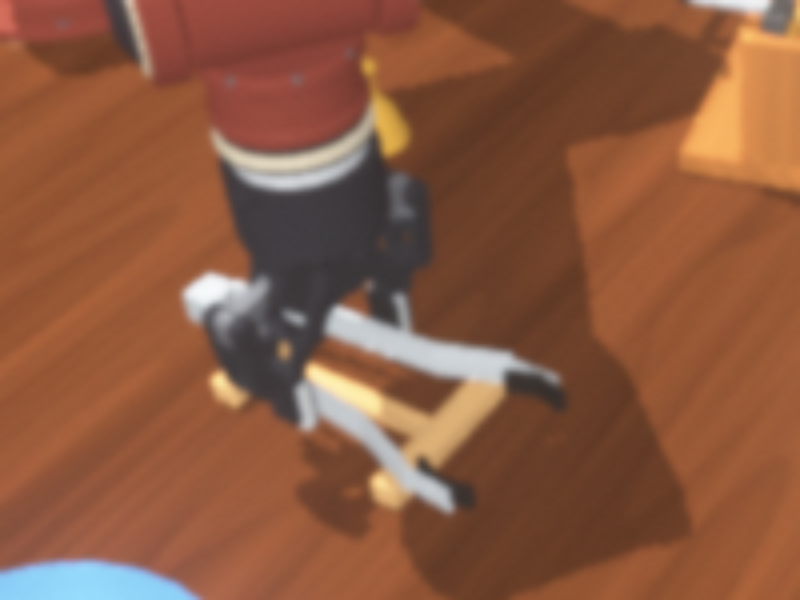

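The fingers straddle both arms (pads near (305,400) and (400,310)). Squeezing now.

Call:
send_rows([
  [4.8,[0,0,0],0],
  [4.4,[0,0,0],0],
  [4.4,[0,0,0],0],
  [4.4,[0,0,0],0],
  [4.4,[0,0,0],0],
])

```text
t: 19.77
tool_pos: [0.5014, -0.2614, -0.0209]
tool_rot: [3.139, -0.051, 0.006]
contact_force: [-0.9, 0.9, 6.6]
opening: 0.0441
grip_force: 5.7
```

Call:
send_rows([
  [4.4,[0,0,-0.5],0],
  [4.4,[0,0,-1],0],
  [4.4,[0,0,-2],0],
  [4.4,[0,0,-2],0],
  [4.4,[0,0,-1.5],0],
  [4.4,[0,0,0],0],
])

```text
t: 20.52
tool_pos: [0.5009, -0.2611, 0.0489]
tool_rot: [3.139, -0.051, 0.006]
contact_force: [-0.2, 0.3, -2.1]
opening: 0.0442
grip_force: 3.9
```

```bash
cat >> h.py <<'E'
def tongs():
    "bright/dark tong points seen by the wrist cam, in tool frame cm (x ahead, y, z below real TCP)"
    im=ctrl.get_image('wrist');o=ctrl.get_obs();p=cloud(im);M=R.from_rotvec(o['tool_rot'])
    t=(p-o['tool_pos'])@M.as_matrix()*100
    ok=(im['range_z']>0)&(t[...,0]>1.5)&(t[...,0]<13)&(abs(t[...,1])<6)&(t[...,2]>-9)&(t[...,2]<-2.2)
    q=t[ok]
    for x in np.arange(2,13,1):
        s=q[abs(q[:,0]-x)<.5]
        if len(s)>5: print(x,len(s),'y',np.percentile(s[:,1],[1,99]).round(2),'z',np.percentile(s[:,2],[2,50,98]).round(2))
    j=q[q[:,0]>8.5]
    if len(j): print('tip x',np.percentile(q[:,0],99.7).round(2),'jaw inner y+',np.percentile(j[j[:,1]>0][:,1],2).round(2),'y-',np.percentile(j[j[:,1]<0][:,1],98).round(2))
E
python3 -c "from h import *;case();print(ctrl.get_obs()['tool_pos']);tongs()"
```

```text
t 20.52 TCP in case mm [-203.4 -396.    48.9] yaw -1.86 F [-0.2  0.3 -2.1] op 0.0442 3.9010220297063825
[ 0.50085132 -0.26105265  0.04893916]
2 612 y [-2.21  2.25] z [-6.4  -6.08 -4.08]
3 668 y [-2.25  2.29] z [-6.48 -6.17 -4.19]
4 895 y [-2.43  2.46] z [-6.55 -6.04 -4.3 ]
5 1033 y [-2.74  2.77] z [-6.62 -6.07 -4.31]
6 1137 y [-3.04  3.06] z [-6.69 -6.15 -4.4 ]
7 1248 y [-3.35  3.36] z [-6.77 -6.23 -4.47]
8 1834 y [-3.47  3.49] z [-6.74 -6.27 -4.71]
9 2050 y [-3.53  3.55] z [-6.55 -6.37 -5.08]
10 2129 y [-3.53  3.53] z [-6.61 -6.44 -5.1 ]
11 651 y [-3.43  3.5 ] z [-6.63 -6.37 -5.1 ]
tip x 10.96 jaw inner y+ 2.52 y- -2.51
```

Call:
send_rows([
  [4.4,[0,0,-2],0],
  [4.4,[0,0,-3],0],
  [4.4,[0,0,-2],0],
  [4.4,[0,0,-1],0],
  [4.4,[0.1,-1.5,0],0],
  [4.4,[0.2,-3,0],0],
  [4.4,[0.2,-4,0],0],
  [4.4,[0.2,-4,0],-2],
  [4.4,[0.2,-4,0],2],
  [4.4,[0.2,-4,0],0],
])

```text
t: 21.82
tool_pos: [0.5143, -0.0531, 0.1248]
tool_rot: [-3.14, 0.051, 0.004]
contact_force: [0.8, 0.4, -0.8]
opening: 0.044
grip_force: 3.8
```

Call:
send_rows([
  [4.4,[0.2,-4,0],0],
  [4.4,[0.2,-4,0],0],
  [4.4,[0.2,-3,0],0],
  [4.4,[0.2,-2.4,0],0],
  [4.4,[0,0,0],-3],
  [4.4,[0,0,0],-5],
  [4.4,[0,0,0],-5],
  [4.4,[0,0,0],-2.9],
  [4.4,[0,0,0],0],
])

```text
t: 22.95
tool_pos: [0.5267, 0.0789, 0.125]
tool_rot: [-3.117, -0.384, 0.004]
contact_force: [0.7, 0.0, -1.0]
opening: 0.0445
grip_force: 3.8
```

```bash
python3 -c "
from h import *;case();tongs()
im=ctrl.get_image('wrist');c=cloud(im);d=c-O;Q=np.stack([d@ex,d@ey,c[...,2]],-1)*1000
m=(abs(Q[...,0])<35)&(abs(Q[...,1]+75)<35)&(Q[...,2]>66)&(Q[...,2]<110)&(im['range_z']>0);q=Q[m]
v,u=np.nonzero(m)
if len(q): print('egg',len(q),np.percentile(q,[1,99],axis=0).round(1));top=q[q[:,2]>q[:,2].max()-3];print(top.mean(0))
save(im,'w3')"
```

```text
t 22.95 TCP in case mm [-96.1 -72.4 125. ] yaw 14.04 F [ 0.7  0.  -1. ] op 0.0445 3.76298986186157
2 1785 y [-2.38  2.27] z [-8.96 -7.38 -2.55]
3 1985 y [-2.44  2.33] z [-8.96 -7.85 -3.08]
4 788 y [-2.54  2.47] z [-8.98 -8.35 -6.45]
egg 2460 [[-19.1 -92.9  70.5]
 [ 16.  -57.5  95.3]]
[ -0.92852928 -75.43764293  94.42681177]
```

View pics/w3.png

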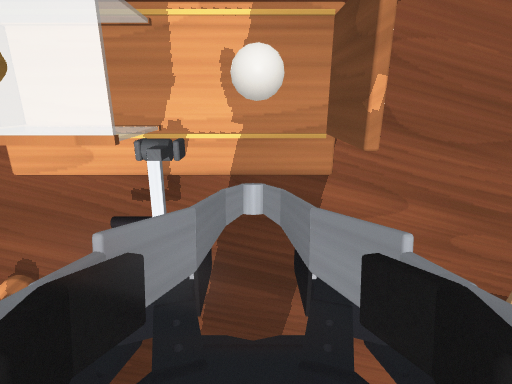

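```bash
python3 -c "
from h import *
im=ctrl.get_image('wrist');o=ctrl.get_obs();M=R.from_rotvec(o['tool_rot']).as_matrix()
for u,v in [(253,190),(253,208),(200,215),(310,215),(150,245),(100,245),(405,240),(400,300),(90,300),(480,300),(205,280)]:
    p=world(im,u,v); print((u,v),((p-o['tool_pos'])@M*100).round(1))
s=ctrl.get_image('scene');cv2.imwrite('pics/t2.png',cv2.resize(s['frame'][100:260,180:360,::-1],None,fx=4,fy=3.7))
tip=cloud(im)"
```

```text
(253, 190) [ 0.8 -0.   4.4]
(253, 208) [-0.5 -0.   4.1]
(200, 215) [ 3.3 -2.1 -7. ]
(310, 215) [ 3.6  2.  -7.8]
(150, 245) [  3.7  -2.9 -10.3]
(100, 245) [  4.4  -3.4 -11.8]
(405, 240) [  4.6   3.3 -11.8]
(400, 300) [  4.    2.7 -13. ]
(90, 300) [  4.2  -2.8 -13.3]
(480, 300) [  7.4  -0.  -17.6]
(205, 280) [-0.5 -2.3 -5.7]
```

View pics/t2.png

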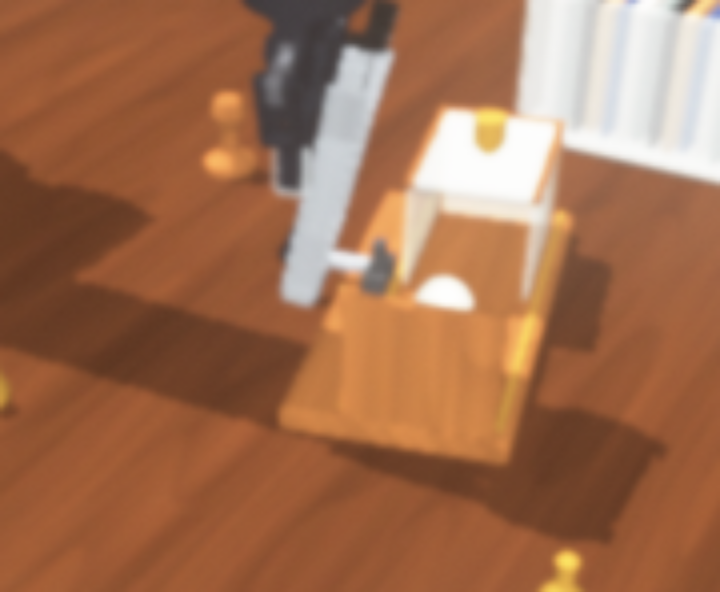

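The tongs pitched up in the grip: the jaws point up and the hinge hangs down, about 80°. The cause was a weak squeeze gripped slightly ahead of the balance point. I'll lay them on clear table by touching the hinge down and moving forward, then regrasp.

Call:
send_rows([
  [4.4,[-0.8,0.9,0],0],
  [4.4,[-1.6,1.8,0],0],
  [4.4,[-2,2.3,0],0],
  [4.4,[-2,2.3,0],0],
  [4.4,[-2,2.3,0],0],
  [4.4,[-2,2.3,0],0],
  [4.4,[-2,2.3,0],0],
  [4.4,[-2,2.3,0],0],
  [4.4,[-1.2,1.4,0],0],
  [4.4,[-0.6,0.7,0],0],
])

```text
t: 24.4
tool_pos: [0.4153, -0.1426, 0.1265]
tool_rot: [3.118, 0.381, 0.0]
contact_force: [0.8, 0.1, -0.8]
opening: 0.0443
grip_force: 3.8
```

```bash
cat >> h.py <<'E'
def side(n='scene'):
    "tongs profile: in tool frame, (x,z) by height for silver/black points near tool, from a fixed camera"
    im=ctrl.get_image(n);o=ctrl.get_obs();M=R.from_rotvec(o['tool_rot']).as_matrix();p=cloud(im);t=(p-o['tool_pos'])@M*100
    f=im['frame'].astype(int);grey=(f.max(-1)-f.min(-1)<28)&(f.mean(-1)>110)
    ok=(im['range_z']>0)&grey&(abs(t[...,0])<16)&(abs(t[...,1])<5.5)&(t[...,2]>-16)&(p[...,2]>.004)
    q=t[ok];print(n,len(q),'tool z of table %.1f'%(o['tool_pos'][2]*100))
    for z in np.arange(-15,9,2):
        s=q[abs(q[:,2]-z)<1]
        if len(s)>3: print('z',z,len(s),'x',np.percentile(s[:,0],[3,50,97]).round(1),'y',np.percentile(s[:,1],[3,97]).round(1))
E
python3 -c "from h import *;case();print(ctrl.get_obs()['tool_pos']);side()"
```

```text
t 24.40 TCP in case mm [-257.8 -260.4  126.5] yaw 13.93 F [ 0.8  0.1 -0.8] op 0.0443 3.7508573800732847
[ 0.41527961 -0.14259318  0.12653681]
scene 1363 tool z of table 12.7
z -15 67 x [-0.4  3.6  4.8] y [3.  5.1]
z -13 99 x [0.3 3.7 4.6] y [-2.8  5.2]
z -11 163 x [2.1 3.4 4.5] y [-3.4  3.4]
z -9 181 x [1.3 2.9 4.1] y [-3.   2.8]
z -7 171 x [0.9 2.5 3.7] y [-2.3  2.7]
z -5 153 x [0.7 2.1 3.3] y [-2.3  3. ]
z -3 135 x [0.6 2.  3. ] y [-2.2  2.7]
z -1 113 x [0.5 1.5 2.5] y [-2.1  2. ]
z 1 103 x [-0.   1.2  2.1] y [-1.9  1.9]
z 3 93 x [-0.5  0.9  1.8] y [-1.5  1.5]
z 5 78 x [-0.9  0.7  1.4] y [-1.   1.1]
z 7 7 x [-0.4  0.3  0.8] y [0.7 0.9]
```

Call:
send_rows([
  [4.4,[0,0,2],0],
  [4.4,[0,0,2.5],0],
  [4.4,[0,0,1.5],0],
  [4.4,[0.8,0,0.7],0],
  [4.4,[1.5,0,0.6],0],
  [4.4,[1.5,0,0.6],0],
  [4.4,[1.3,0,0.8],0],
  [4.4,[1.3,0,0.9],0],
  [4.4,[0,0,0],0],
])

```text
t: 25.58
tool_pos: [0.4788, -0.1256, 0.0303]
tool_rot: [-3.117, -0.386, 0.001]
contact_force: [0.2, 0.3, -0.3]
opening: 0.0438
grip_force: 4.4
```

```bash
python3 -c "from h import *;case();side()"
```

```text
t 25.57 TCP in case mm [-192.1 -259.2   30.3] yaw 14.11 F [ 0.2  0.3 -0.3] op 0.0438 4.412497733719647
scene 1125 tool z of table 3.1
z -15 22 x [-0.3  0.   0.5] y [3.7 5. ]
z -13 10 x [-0.4  0.4  0.5] y [4.7 5.5]
z -11 8 x [10.1 10.6 11. ] y [3.6 3.9]
z -9 130 x [ 6.9  9.1 11.2] y [-3.4  4. ]
z -7 254 x [0.9 6.6 9.1] y [-3.1  3.6]
z -5 275 x [0.1 3.5 6.6] y [-2.4  3.2]
z -3 178 x [-1.8  1.1  3.7] y [-2.2  2.4]
z -1 133 x [-5.6 -2.8  0.3] y [-2.1  2. ]
z 1 107 x [-7.  -5.4 -2.7] y [-1.3  1.4]
z 3 8 x [-6.3 -5.8 -5.3] y [0.6 0.8]
```

Call:
send_rows([
  [4.4,[0.9,0,0.8],0],
  [4.4,[0.8,0,1.0],0],
  [4.4,[0.6,0,1.2],0],
  [4.4,[0.5,0,1.2],0],
  [4.4,[0.3,0,1.0],0],
  [4.4,[0.1,0,0.7],0],
  [4.4,[0,0,0],0],
])

```text
t: 26.5
tool_pos: [0.5095, -0.1183, -0.0288]
tool_rot: [-3.118, -0.384, -0.0]
contact_force: [0.3, 0.4, -0.2]
opening: 0.0442
grip_force: 4.4
```

```bash
python3 -c "from h import *;case();side()"
```

```text
t 26.50 TCP in case mm [-160.5 -259.6  -28.8] yaw 14.04 F [ 0.3  0.4 -0.2] op 0.0442 4.387231942964718
scene 1011 tool z of table -2.9
z -15 25 x [-0.4  0.   0.4] y [3.5 5.5]
z -13 6 x [-0.3  0.1  0.4] y [4.8 5.4]
z -9 11 x [-1.1  0.8  1.4] y [2.5 5.4]
z -7 21 x [0.7 1.1 1.2] y [-2.8  3.1]
z -5 680 x [-8.5  2.8 11.4] y [-3.3  3.7]
z -3 266 x [-8.   3.5 11.7] y [-3.2  3.7]
```

Tongs are flat on the table with the tip 11.7 cm ahead, so the grip point is right. Regrasping a bit deeper and tighter.

Call:
send_rows([
  [6.2,[0,0,0],0],
  [6.2,[0,0,0],0],
  [6.2,[-0.1,0,0.4],0],
  [5,[0,0,0],0],
  [4.1,[0,0,0],0],
  [4.1,[0,0,0],0],
  [4.1,[0,0,0],0],
])

```text
t: 27.42
tool_pos: [0.5089, -0.1188, -0.0317]
tool_rot: [3.117, 0.384, 0.002]
contact_force: [-0.7, 0.6, 6.0]
opening: 0.041
grip_force: 6.2
```

Call:
send_rows([
  [4.1,[0,0,-0.3],0],
  [4.1,[0,0,-0.6],0],
  [4.1,[0,0,-0.9],0],
  [4.1,[0,0,-0.9],0],
  [4.1,[0,0,-0.6],0],
  [4.1,[0,0,-0.3],0],
  [4.1,[0,0,0],0],
])

```text
t: 28.3
tool_pos: [0.5083, -0.1186, 0.0037]
tool_rot: [3.118, 0.384, 0.001]
contact_force: [-0.0, -0.4, -0.9]
opening: 0.0414
grip_force: 5.1
```

```bash
python3 -c "from h import *;case();tongs()"
```

```text
t 28.30 TCP in case mm [-161.7 -259.6    3.7] yaw 14.04 F [-0.  -0.4 -0.9] op 0.0414 5.053329932879933
2 535 y [-2.1   2.07] z [-5.72 -5.51 -3.42]
3 571 y [-2.12  2.12] z [-5.73 -5.5  -3.48]
4 606 y [-2.13  2.15] z [-5.72 -5.5  -3.46]
5 663 y [-2.16  2.21] z [-5.73 -5.49 -3.44]
6 799 y [-2.35  2.43] z [-5.74 -5.44 -3.48]
7 869 y [-2.62  2.74] z [-5.73 -5.45 -3.44]
8 931 y [-2.89  3.04] z [-5.75 -5.46 -3.45]
9 1005 y [-3.17  3.35] z [-5.75 -5.45 -3.47]
10 1861 y [-3.28  3.43] z [-5.63 -5.17 -3.78]
11 1075 y [-3.29  3.47] z [-5.37 -5.2  -3.91]
tip x 11.13 jaw inner y+ 2.27 y- -2.12
```

```bash
cat >> h.py <<'E'
def jaws(n,z0=-5.5,z1=-3.8):
    im=ctrl.get_image(n);o=ctrl.get_obs();M=R.from_rotvec(o['tool_rot']).as_matrix();t=(cloud(im)-o['tool_pos'])@M*100
    q=t[(im['range_z']>0)&(abs(t[...,1])<5.5)&(t[...,2]>z0-.3)&(t[...,2]<z1+.3)]
    print(n)
    for x in np.arange(-12,16,1):
        s=q[abs(q[:,0]-x)<.5]
        if len(s)>2: print(x,len(s),'y',np.percentile(s[:,1],[2,98]).round(2),'z',np.percentile(s[:,2],[2,98]).round(1),'in',s[s[:,1]>0][:,1].min().round(1) if (s[:,1]>0).any() else '',s[s[:,1]<0][:,1].max().round(1) if (s[:,1]<0).any() else '')
    f=q[q[:,0]>8][:,0];print('xmax',np.sort(f)[-6:].round(2), 'xmin',np.sort(q[:,0])[:4].round(2))
E
python3 -c "from h import *;jaws('scene');jaws('side')"
```

```text
scene
-9 19 y [-0.87  0.9 ] z [-5.7 -3.7] in 0.3 -0.0
-8 48 y [-1.25  0.97] z [-5.8 -3.6] in 0.0 -0.2
-7 58 y [-1.3   0.99] z [-5.7 -3.8] in 0.1 -0.1
-6 59 y [-1.46  1.28] z [-5.7 -3.6] in 0.7 -0.9
-5 35 y [-1.39  1.44] z [-5.5 -3.5] in 1.0 -1.2
-4 27 y [1.23 1.75] z [-5.6 -3.6] in 1.2 
-3 24 y [1.47 1.87] z [-5.6 -3.6] in 1.5 
-2 26 y [-1.99  1.93] z [-5.6 -3.7] in 1.6 -1.7
-1 9 y [-1.44  3.39] z [-5.6 -3.7] in 1.8 -2.1
0 54 y [-2.12  3.38] z [-5.7 -3.6] in 2.4 -1.6
1 70 y [-2.2   3.33] z [-5.7 -3.6] in 1.6 -1.7
2 60 y [-2.06  2.12] z [-5.6 -3.6] in 1.8 -1.6
3 60 y [-2.15  2.2 ] z [-5.7 -3.7] in 1.6 -1.7
4 64 y [-2.22  2.24] z [-5.7 -3.5] in 1.8 -1.8
5 60 y [-2.14  2.27] z [-5.8 -3.6] in 1.8 -1.9
6 65 y [-2.38  2.51] z [-5.7 -3.5] in 2.1 -1.8
7 63 y [-2.54  2.72] z [-5.7 -3.7] in 2.1 -2.1
8 65 y [-2.95  3.06] z [-5.7 -3.5] in 2.6 -2.4
9 66 y [-3.24  3.42] z [-5.7 -3.6] in 2.8 -2.6
10 62 y [-3.35  3.52] z [-5.5 -3.6] in 2.3 -2.1
11 68 y [-3.31  3.47] z [-5.4 -3.7] in 2.4 -2.4
12 64 y [-3.25  3.51] z [-5.4 -3.8] in 2.5 -2.4
13 54 y [-2.75  3.03] z [-5.4 -3.7] in 2.4 -2.2
xmax [42.67 4
[... 522 characters left out ...]
4.1] in  -3.2
1 48 y [-3.14  2.07] z [-5.8 -3.6] in 1.3 -2.0
2 37 y [-2.45  1.84] z [-5.5 -3.5] in 1.3 -1.9
3 39 y [-2.49  1.93] z [-5.4 -3.5] in 1.5 -2.1
4 40 y [-2.47  2.26] z [-5.5 -3.6] in 1.5 -2.0
5 42 y [-2.56  2.18] z [-5.6 -3.6] in 1.7 -1.9
6 37 y [-2.74  2.38] z [-5.4 -3.6] in 1.7 -2.2
7 35 y [-2.85  2.62] z [-5.4 -3.7] in 1.9 -2.4
8 41 y [-3.3  3. ] z [-5.5 -3.6] in 2.2 -2.7
9 37 y [-3.51  3.11] z [-5.4 -3.7] in 2.6 -3.0
10 42 y [-3.63  3.2 ] z [-5.2 -3.6] in 2.0 -2.4
11 30 y [-3.63  3.36] z [-5.2 -3.6] in 2.3 -2.8
12 28 y [-3.21  3.17] z [-5.2 -3.6] in 2.3 -2.8
13 19 y [-3.    2.78] z [-5.1 -3.7] in 2.0 -2.5
xmax [42.6  42.62 42.69 42.73 42.78 42.87] xmin [-8.97 -8.96 -8.94 -8.92]
```

Call:
send_rows([
  [4.1,[0,0,-0.5],0],
  [4.1,[0,0,-1],0],
  [4.1,[0,0,-1.4],0],
  [4.1,[0,0,-1.6],0],
  [4.1,[0,0,-1.6],0],
  [4.1,[0,0,-1.6],0],
  [4.1,[0,0,-1.2],0],
  [4.1,[0,0,-0.8],0],
  [4.1,[0,0,-0.4],0],
  [4.1,[0,0,0],0],
])

```text
t: 29.7
tool_pos: [0.5081, -0.1185, 0.1044]
tool_rot: [-3.118, -0.384, 0.0]
contact_force: [-0.2, -0.2, -0.8]
opening: 0.0414
grip_force: 5.1
```

```bash
python3 -c "from h import *;case();tongs()"
```

```text
t 29.70 TCP in case mm [-161.8 -259.5  104.4] yaw 14.04 F [-0.2 -0.2 -0.8] op 0.0414 5.053702591749243
2 538 y [-2.09  2.07] z [-5.73 -5.5  -3.46]
3 575 y [-2.12  2.11] z [-5.73 -5.51 -3.47]
4 609 y [-2.13  2.15] z [-5.73 -5.51 -3.45]
5 658 y [-2.16  2.19] z [-5.75 -5.53 -3.43]
6 795 y [-2.35  2.43] z [-5.73 -5.47 -3.47]
7 868 y [-2.62  2.73] z [-5.75 -5.45 -3.45]
8 926 y [-2.89  3.05] z [-5.75 -5.48 -3.46]
9 1009 y [-3.19  3.33] z [-5.78 -5.47 -3.48]
10 1847 y [-3.27  3.43] z [-5.66 -5.18 -3.78]
11 1087 y [-3.29  3.47] z [-5.38 -5.21 -3.94]
tip x 11.14 jaw inner y+ 2.27 y- -2.12
```

Level and stable. Moving over the egg.

Call:
send_rows([
  [4.1,[0.2,-0.8,0],0],
  [4.1,[0.4,-1.7,0],0],
  [4.1,[0.6,-2.5,0],0],
  [4.1,[0.7,-2.8,0],0],
  [4.1,[0.7,-2.8,0],0],
  [4.1,[0.7,-2.8,0],0],
  [4.1,[0.6,-2.5,0],0],
  [4.1,[0.4,-1.7,0],0],
  [4.1,[0.2,-0.9,0],0],
  [4.1,[0,0,0],0],
])

```text
t: 31.0
tool_pos: [0.5069, 0.0722, 0.1044]
tool_rot: [3.118, 0.385, -0.0]
contact_force: [-0.5, -0.5, -1.2]
opening: 0.0407
grip_force: 5.1
```

```bash
python3 -c "from h import *;case();tongs()
im=ctrl.get_image('side');o=ctrl.get_obs();M=R.from_rotvec(o['tool_rot']).as_matrix()
for n in('wrist','side','scene'):
    im=ctrl.get_image(n);f=im['frame'].astype(int);c=cloud(im);d=c-O;Q=np.stack([d@ex,d@ey,c[...,2]],-1)*1000
    m=(im['range_z']>0)&(f.min(-1)>150)&(abs(Q[...,0])<26)&(abs(Q[...,1]+75)<26)&(Q[...,2]>75)&(Q[...,2]<97)
    if m.sum()>20:
        q=Q[m];A=np.c_[2*q,np.ones(len(q))]  # ellipsoid scaled in z 40/52 -> sphere fit
        s=q*[1,1,40/52];A=np.c_[2*s,np.ones(len(s))];x=np.linalg.lstsq(A,(s**2).sum(1),rcond=None)[0]
        print(n,len(q),'egg centre',(x[:3]*[1,1,1.3]).round(1))
jaws('scene')" | grep -v '^-'
```

```text
t 31.00 TCP in case mm [-116.9  -74.1  104.4] yaw 14.09 F [-0.5 -0.5 -1.2] op 0.0407 5.051801069485009
2 538 y [-2.15  2.01] z [-5.69 -5.46 -3.42]
3 566 y [-2.18  2.05] z [-5.68 -5.48 -3.45]
4 612 y [-2.19  2.09] z [-5.69 -5.46 -3.44]
5 666 y [-2.22  2.13] z [-5.7  -5.47 -3.39]
6 795 y [-2.41  2.37] z [-5.68 -5.41 -3.43]
7 861 y [-2.67  2.67] z [-5.7  -5.43 -3.43]
8 935 y [-2.96  2.97] z [-5.7  -5.43 -3.45]
9 1007 y [-3.25  3.28] z [-5.7  -5.42 -3.41]
10 1858 y [-3.33  3.36] z [-5.6  -5.13 -3.76]
11 1059 y [-3.35  3.4 ] z [-5.34 -5.16 -3.86]
tip x 11.12 jaw inner y+ 2.21 y- -2.19
wrist 3124 egg centre [ -0.9 -75.4  70.4]
side 140 egg centre [ -1.  -73.   69.7]
scene 79 egg centre [ -0.2 -75.8  73.6]
scene
0 45 y [-2.28  3.43] z [-5.7 -3.6] in 2.5 -1.7
1 63 y [-2.42  3.19] z [-5.7 -3.6] in 1.7 -1.6
2 62 y [-2.17  2.25] z [-5.6 -3.5] in 1.6 -1.8
3 63 y [-2.18  2.25] z [-5.7 -3.6] in 1.6 -1.7
4 59 y [-2.22  2.26] z [-5.6 -3.6] in 1.8 -1.6
5 59 y [-2.17  2.36] z [-5.7 -3.6] in 1.9 -1.7
6 57 y [-2.27  2.5 ] z [-5.6 -3.6] in 1.9 -1.7
7 66 y [-2.64  2.89] z [-5.7 -3.6] in 2.3 -2.0
8 64 y [-2.99  3.1 ] z [-5.7 -3.5] in 2.5 -2.3
9 63 y [-3.3   3.47] z [-5.7 -3.6] in 2.9 -2.5
10 60 y [-3.36  3.55] z [-5.5 -3.6] in 2.1 -2.0
11 58 y [-3.17  3.64] z [-5.3 -3.8] in 2.6 -2.1
12 58 y [-3.01  3.55] z [-5.4 -3.8] in 2.6 -2.2
13 45 y [-2.73  3.24] z [-5.4 -3.8] in 2.4 -2.1
xmax [45.12 45.18 45.27 45.28 45.45 45.5 ] xmin [-55.41 -55.06 -54.72 -54.6 ]
```

Call:
send_rows([
  [4.1,[0,0.13,0.4],0],
  [4.1,[0,0,0.8],0],
  [4.1,[0,0,1.3],0],
  [4.1,[0,0,1.3],0],
  [4.1,[0,0,1.2],0],
  [4.1,[0,0,1.2],0],
  [4.1,[0,0,1.0],0],
  [4.1,[0,0,0.7],0],
  [4.1,[0,0,0.3],0],
  [4.1,[0,0,0],0],
])

```text
t: 32.55
tool_pos: [0.5074, 0.0706, 0.0225]
tool_rot: [-3.118, -0.384, -0.0]
contact_force: [-1.1, 0.2, -1.2]
opening: 0.0413
grip_force: 5.1
```

```bash
python3 -c "from h import *;case();tongs()
im=ctrl.get_image('wrist');f=im['frame'].astype(int);c=cloud(im);d=c-O;Q=np.stack([d@ex,d@ey,c[...,2]],-1)*1000
m=(im['range_z']>0)&(f.min(-1)>150)&(abs(Q[...,0])<26)&(abs(Q[...,1]+75)<18)&(Q[...,2]>80)&(Q[...,2]<99);print(m.sum(),Q[m].max(0).round(1),Q[m].mean(0).round(1))"
```

```text
t 32.55 TCP in case mm [-116.8  -75.8   22.5] yaw 14.04 F [-1.1  0.2 -1.2] op 0.0413 5.052956922882004
2 538 y [-2.1   2.06] z [-5.67 -5.44 -3.38]
3 581 y [-2.15  2.09] z [-5.67 -5.45 -3.38]
4 605 y [-2.15  2.14] z [-5.67 -5.44 -3.38]
5 657 y [-2.17  2.18] z [-5.67 -5.45 -3.38]
6 805 y [-2.37  2.42] z [-5.68 -5.4  -3.41]
7 871 y [-2.65  2.73] z [-5.68 -5.37 -3.38]
8 922 y [-2.94  3.02] z [-5.69 -5.4  -3.4 ]
9 1012 y [-3.2   3.32] z [-5.68 -5.4  -3.39]
10 4846 y [-3.24  3.38] z [-6.61 -5.23 -2.91]
11 1714 y [-3.29  3.43] z [-6.69 -5.2  -3.9 ]
tip x 11.05 jaw inner y+ 0.04 y- -0.06
2029 [ -8.  -59.7  92. ] [-13.3 -75.5  85. ]
```

Call:
send_rows([
  [3.8,[0,0,0],0],
  [3.6,[0,0,0],0],
  [3.4,[0,0,0],0],
  [3.2,[0,0,0],0],
  [2.8,[0,0,0],0],
  [2.4,[0,0,0],0],
  [2,[0,0,0],0],
  [2,[0,0,0],0],
], newtons=40)

```text
t: 33.65
tool_pos: [0.5075, 0.0706, 0.0226]
tool_rot: [-3.118, -0.384, -0.001]
contact_force: [-0.2, 1.9, 0.8]
opening: 0.0345
grip_force: 41.1
```

```bash
python3 -c "from h import *;case();tongs()"
```

```text
t 33.65 TCP in case mm [-116.7  -75.8   22.6] yaw 14.05 F [-0.2  1.9  0.8] op 0.0345 41.10499978065491
2 468 y [-1.79  1.73] z [-5.6  -5.43 -3.29]
3 492 y [-1.78  1.73] z [-5.61 -5.44 -3.44]
4 537 y [-1.79  1.73] z [-5.61 -5.43 -3.31]
5 566 y [-1.78  1.73] z [-5.62 -5.45 -3.44]
6 698 y [-1.96  1.92] z [-5.65 -5.42 -3.34]
7 767 y [-2.21  2.17] z [-5.64 -5.43 -3.35]
8 815 y [-2.46  2.43] z [-5.65 -5.43 -3.39]
9 892 y [-2.7   2.67] z [-5.67 -5.44 -3.35]
10 4625 y [-2.73  2.71] z [-6.61 -5.24 -2.91]
11 1775 y [-2.77  2.74] z [-6.73 -5.2  -3.91]
tip x 11.04 jaw inner y+ 0.05 y- -0.06
```

The tongs have closed on the egg. Lifting about 10.5 cm gently.

Call:
send_rows([
  [2,[0,0,-0.3],0],
  [2,[0,0,-0.7],0],
  [2,[0,0,-1.2],0],
  [2,[0,0,-1.6],0],
  [2,[0,0,-1.8],0],
  [2,[0,0,-1.8],0],
  [2,[0,0,-1.5],0],
  [2,[0,0,-1.0],0],
  [2,[0,0,-0.5],0],
  [2,[0,0,0],0],
])

```text
t: 34.95
tool_pos: [0.5073, 0.0706, 0.1265]
tool_rot: [-3.118, -0.384, 0.0]
contact_force: [-0.3, -0.3, -2.6]
opening: 0.0344
grip_force: 40.9
```

```bash
python3 -c "from h import *;case();tongs()
for n in('side','scene'):
    im=ctrl.get_image(n);f=im['frame'].astype(int);c=cloud(im);d=c-O;Q=np.stack([d@ex,d@ey,c[...,2]],-1)*1000
    m=(im['range_z']>0)&(f.min(-1)>150)&(abs(Q[...,0])<30)&(abs(Q[...,1]+75)<30)&(Q[...,2]>60)&(Q[...,2]<230);print(m.sum(),Q[m].min(0).round(1),Q[m].max(0).round(1))
lever()"
```

```text
t 34.95 TCP in case mm [-116.9  -75.7  126.5] yaw 14.04 F [-0.3 -0.3 -2.6] op 0.0344 40.880025029182434
2 457 y [-1.77  1.74] z [-5.65 -5.46 -3.35]
3 494 y [-1.78  1.74] z [-5.66 -5.47 -3.39]
4 530 y [-1.78  1.74] z [-5.65 -5.47 -3.45]
5 565 y [-1.77  1.75] z [-5.65 -5.47 -3.33]
6 695 y [-1.92  1.92] z [-5.67 -5.46 -3.41]
7 751 y [-2.18  2.19] z [-5.66 -5.44 -3.38]
8 799 y [-2.43  2.43] z [-5.67 -5.43 -3.41]
9 872 y [-2.68  2.7 ] z [-5.67 -5.46 -3.4 ]
10 4229 y [-2.72  2.74] z [-6.6  -5.27 -3.87]
11 1969 y [-2.74  2.76] z [-6.75 -5.21 -3.94]
tip x 11.08 jaw inner y+ 0.05 y- -0.05
338 [ -30.  -103.4  156.5] [ 16.4 -45.2 196.6]
324 [ -29.7 -104.9  149.1] [ 18.6 -47.8 198.1]
bar 69 [-131.   45.   41.] angle 1.51 14.76122550413778 67.47833301399095
```

```bash
python3 -c "from h import *;print(ctrl.finish_job())"
```

```text
the job is handed in; nothing more can be done
None
```

The lever is over and down, the cover is fully open, and the egg was held about 10 cm above its cup in the tongs when I handed in at about 35 s. The tongs slipped once and had to be laid on the table and regripped. I didn't re-measure the bystanders, but nothing was moved near them.

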